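# Lever open the service flap of an underbody shield and hold it

### The arm

A 6-joint arm with a two-finger parallel gripper is mounted at the origin on the work surface. World frame = base frame: x ahead of the robot, y to its left, z up, the work surface at z = 0. Lengths are in mm, angles in rad, forces in N, time in s.
With the tool pointing down it reaches from about 275 to 750 mm from the base axis. Payload 10.2 kg.
Tool frame: the origin (TCP) lies between the finger pads; the fingertips stand 17 mm ahead of it and the grasp point (between the pads) lies 2 mm behind it (tips_ahead is the distance from the TCP to the fingertips, in mm); z points along the fingers, y is the line along which they close (so a half turn about z gives the same grasp; the last joint's range is limited). The gripper opens to 85 mm and grips with 20 to 120 N. Pads are 22 mm wide; open, the fingers measure 114 mm over their backs; the gripper's body (76 mm by 85 mm) begins 54 mm behind the grasp point. The pads swing forward as they close: fully open they stand 13 mm farther back than shut.
Start: joints at [-1.37, 0.313, 1.498, -0, 1.331, -0.223], TCP at [215.883, -478.566, 209.294] pointing down, gripper open.
Joint ranges: [-2.94, 2.94], [-0.97, 2.17], [0.19, 2.56], [-1.23, 4.37], [0.02, 3.11], [-2.88, 2.88]. Speed limits (rad/s): [2.39, 2.39, 3.01, 3.14, 3.14, 3.14].

### API

Orientations are given as a unit quaternion [w, x, y, z].
In Python, from rig import sense, capture, finish_job, boxes_of, tips_ahead gives the robot as it stands.
- The arm moves only by the tool drive_tool, never from a script. Its argument "commands" is text: rows parted by semicolons, each of 7 numbers parted by spaces: the shift along the world's x, y, z in units of 0.1 m (1.0 is 0.1 m), then the turn, a rotation vector about the world's x, y, z in units of pi/4 rad (1.0 is pi/4 rad), then the opening in per cent of the stroke, from 0 (shut) to 100 (fully open). A call has 1 to 20 rows; each row shifts and turns the commanded pose from where the row before left it; what a row does not reach is not made up. A row lasts 1/12 s, in which the tool goes at most 41.7 mm and 7.16 degrees, less where a joint would pass 70% of its speed; a pose out of reach is approached as far as the arm can. A call with a number of a shift or a turn outside -1 to 1 is refused whole. A call with a gripper value outside its range is refused whole. The fingers move at their own pace and stop on an object; "force" is the grip in N (left out, the last holds). Time passes only in rows, so rows that do not move let the fingers close. It gives the time, the measured TCP pose, the force, the opening and the grip force at its end, in the units of the state.
- sense(): the state, without advancing time (a new reading comes with each control period).
- capture(name): name is "side" or "top" or "wrist"; returns a dict with "pixels" (480x640x3 uint8, blue, green, red), "fov_y" (degrees; the focal length in pixels is half the picture's height over the tangent of half this angle, whatever the lens; pixels are square), "cx", "cy" (the principal point, pixels), "k1" (the pictures are not rectified: a ray, as slopes to the right and down, at radius r is drawn at 1 + k1 r^2 times it, then the intrinsics apply), "position" and "attitude" of the camera in the world; the wrist camera has in their place "tool_from_camera" (4x4, takes a point from camera to tool coordinates, whose origin is the TCP and whose axes are the flange's). Camera axes: x right, y down, z forward; pixel columns grow to the right and rows downward; lengths in mm; the calibration is good to about 2 mm. A picture is of the moment at which its call begins: read the wrist's pose just before it. There is no depth.
- finish_job(): hands the job in; it is judged then, once.
Trained networks look in a picture, given as the dict that the camera call returned (one of the last four; its "shot" number tells which), for a name from the list of things; names that differ only in an ending like _2 or _b are one class to them, and where a whole thing is asked for, a point or a joint stands for the part that bears it (a point fixed in the world has none). Each returns a list of dicts, best first, with "confidence" (0 to 1); they miss things now and then, are a little off and sometimes report something else, mostly with a low value. They report only what shows in the picture. A call takes as long as a camera call.
- boxes_of(picture, name): "position" ([column, row] in pixels, amid what is visible of it).
The state is a dict: "time_s": time; "joints": joint angles; "dq": joint speeds; "tau": joint torques, N m; "eef_pos": TCP position; "ee_rot": TCP orientation; "force": force on the tool from outside, world axes, zero at the start; "wrist_torque": the same for the moment, N m; "grip_width": opening from 0.0 (shut) to 1.0 (fully open); "grip_force": force on a finger pad.
Only numpy, scipy, OpenCV 4.12 (cv2) and the standard library are available. Lean on these libraries where they do the work, as an engineer would, in place of code of your own. Each camera call takes 0.05 s, during which the arm holds its last target. There are 200 camera calls.

### The job

Press down on the wide plate at the long end of the steel lever so that its short end raises the heavy service flap of the black shield, until the flap's front edge is at least 40 mm above its shut height, and finish still pressing the lever so that the flap stays up. Use only the fingertips or the outside of the fingers on the lever: do not touch the flap, do not lift the lever out of its saddle, and leave the impact wrench, socket and tin where they are.

Things in the scene. Friction and masses are not known exactly. Their poses are not given: they have to be found in the camera images.
- shield: fixed black sheet-steel shield, 300 x 320 mm, on timber battens, top 66 mm above the bench, with a grey lever saddle in front. Origin: on the bench (z = 0) below the lever's raised press plate. x points level along the lever to the saddle (pin at x = 212 mm, y = 0) and on to the shield (x = 312 to 612, y = -160 to 160 mm); z is up
- saddle (a point): centre of the two open-topped V notches of the saddle, 80 mm above the bench: the lever's seated pivot pin is centred here. The saddle is 48 mm wide across and about 95 mm high
- lever: loose steel lever, 0.45 kg, bar 335 x 22 x 10 mm, resting in the saddle on its 12 mm cross pin. Origin: pin centre. At the start z is up, x level towards the short end, and the bar slopes 0.36 rad, long end high; the short end (85 mm from the pin) has a roller under the flap's front edge. Flap weight holds the long end up: pressing takes 2 to 10 N; it meets the bench after about 0.65 rad
- press_plate (a point): centre of the upper face of the flat plate on the lever's long end, the place to press: 92 mm wide across the lever, 44 mm along it, 6 mm thick. It moves on an arc about the pin, 230 mm away; it starts about 170 mm above the bench. The flap's edge is 40 mm up when this point is about 70 mm above the bench, 50 mm up at about 50 mm
- flap: heavy bare-steel flap (about 4 kg), 170 mm long, 200 mm wide and 12 mm thick, lying shut on the shield and hinged at its edge away from the lever; it falls shut by its own weight. Origin: on the hinge axis, middle of the width, 72 mm above the bench. Its x axis points away from the lever; the plate extends 170 mm along -x
- flap_edge (a point): middle of the flap's front edge (the edge next to the saddle, half-way through its thickness): 72 mm above the bench when shut, 112 mm when 40 mm open
- impact_wrench: bystander: grey metal air impact wrench lying on its side on the rear part of the shield, about 175 mm long and 60 mm high, with a 140 mm pistol handle. Origin: on the shield under the middle of its barrel
- deep_socket: bystander: steel deep socket standing on the bench, 32 mm across, 78 mm high. Origin: centre of its underside
- grease_tin: bystander: bare metal tin standing on the bench, 66 mm across, 70 mm high. Origin: centre of its underside

How it is judged (in metres and radians):
At the end, for the whole second after the job is handed in: the flap's front edge is held still at least 37 mm above its shut height, the fingers press the lever (over 0.5 N) at its plate (grasp point within 65 mm of the plate's centre), the pin is within 15 mm of its seat in the saddle, and the bystanders are within 20 mm of their starts (distance between the grasp point and press_plate below 0.065 m and height (world z) of flap_edge above 0.109 m and contact force between the fingers and lever above 0.5 N and angular speed of flap below 0.05 rad/s and angular speed of lever below 0.08 rad/s and not (distance between lever and saddle above 0.015 m) and distance of each of impact_wrench, deep_socket, grease_tin from where it was at the start of the episode below 0.02 m); the arm keeps its last pose, push and grip.
It fails at once if the robot touches the flap (contact force between any of the fingers, the arm and flap above 0.5 N).
It fails at once if the lever is lifted out of its saddle (distance between lever and saddle above 0.015 m).
It fails at once if a bystander is moved more than 20 mm (distance of any of impact_wrench, deep_socket, grease_tin from where it was at the start of the episode above 0.02 m).
It also fails if it takes over 32 s, if anything falls off the work surface, if the arm or the gripper's body presses on something with over 40 N, if the wrist force passes 120 N, or if a joint passes its speed limit or range.

## Working session

There is one attempt and no reset: what is moved stays moved. The work goes in short steps, Python scripts to look and compute and a tool call to move; the robot and the scene stay as the last step left them, time stands still between calls to the robot, and variables do not carry over. Pictures are saved under pics/ and viewed, at most 10 in all, crops included, and the job is handed in when it is done.

Besides the shell and the picture viewer there is one more tool, called after "Emit:" by a JSON object that holds its "name" and its "arguments". drive_tool: Moves the arm, as the interface text tells. Shifts and turns lie within -1 to 1; 1 stands for 0.1 m of shift or pi/4 rad of turn. Its arguments: {"type":"object","properties":{"commands":{"type":"string"},"force":{"type":"number"}},"required":["commands"]}

```bash
mkdir -p pics; cat > h.py <<'E'
import numpy as np, cv2
from scipy.spatial.transform import Rotation as R
def cam(p):
    f=240/np.tan(np.radians(p["fov_y"])/2); return f
def att(p):
    a=np.array(p["attitude"],float)
    return a if a.shape==(3,3) else R.from_quat(a[[1,2,3,0]]).as_matrix()
def ray(p,px):
    f=cam(p); d=np.array([(px[0]-p["cx"])/f,(px[1]-p["cy"])/f]); u=d.copy()
    for _ in range(20): u=d/(1+p["k1"]*(u@u))
    return att(p)@np.array([u[0],u[1],1.0])
def onz(p,px,z):
    r=ray(p,px); c=np.array(p["position"]); return c+r*(z-c[2])/r[2]
def tri(p,a,q,b):
    A=[];B=[]
    c1,c2=np.array(p["position"]),np.array(q["position"]);r1,r2=ray(p,a),ray(q,b)
    s=np.linalg.lstsq(np.c_[r1,-r2],c2-c1,rcond=None)[0]
    x,y=c1+r1*s[0],c2+r2*s[1]; return (x+y)/2,np.linalg.norm(x-y)
E
python3 - <<'E'
from h import *
from rig import *
P={n:capture(n) for n in("side","top")}
for n,p in P.items():
    cv2.imwrite(f"pics/{n}0.png",p["pixels"]); print(n,p["position"],p["attitude"],p["fov_y"],p["k1"])
    for k in("shield","saddle","lever","press_plate","flap","flap_edge","impact_wrench","deep_socket","grease_tin"):
        print(k,[(np.round(b["position"]).tolist(),round(b["confidence"],2)) for b in boxes_of(p,k)[:2]])
print(sense())
E
```

```text
side [526.59448261 771.82120852 559.71174907] [ 0.0086628  -0.01891724  0.85931353 -0.51102578] 53.82258236789919 -0.049814344719785915
shield [([347.0, 227.0], 0.73)]
saddle [([351.0, 228.0], 0.76), ([262.0, 276.0], 0.23)]
lever [([311.0, 262.0], 0.73)]
press_plate [([309.0, 260.0], 0.56)]
flap [([264.0, 278.0], 0.7)]
flap_edge [([353.0, 223.0], 0.72)]
impact_wrench [([363.0, 184.0], 0.6)]
deep_socket [([265.0, 280.0], 0.65)]
grease_tin [([390.0, 287.0], 0.78)]
top [ 337.96544231   20.37033538 1090.83621684] [-0.08574915  0.70844132 -0.69571515  0.08208784] 57.07019820644285 -0.10516200051026323
shield [([438.0, 302.0], 0.64)]
saddle [([437.0, 302.0], 0.94)]
lever []
press_plate [([289.0, 256.0], 0.97)]
flap [([414.0, 296.0], 0.73)]
flap_edge [([416.0, 296.0], 0.57)]
impact_wrench [([484.0, 327.0], 0.93)]
deep_socket [([283.0, 253.0], 0.15)]
grease_tin [([288.0, 253.0], 0.64), ([324.0, 329.0], 0.58)]
{'time_s': 1.0, 'joints': array([-1.37042217e+00,  3.12921226e-01,  1.49768174e+00,  4.35017989e-06,
        1.33105041e+00, -2.23433400e-01]), 'dq': array([ 6.01226722e-05,  2.77774577e-04, -1.77597497e-04,  5.53238639e-04,
       -2.61887707e-03, -1.35988962e-04]), 'tau': array([ 1.17578375e-04, -4.12165368e+01, -2.59896344e+01, -1.36046419e-04,
        5.36448024e-04,  3.61160062e-05]), 'eef_pos': array([ 215.87189413, -478.56462182,  209.29019073]), 'ee_rot': array([-3.03348692e-05,  9.77632389e-01,  2.10320970e-01,  2.46276858e-06]), 'force': array([ 0.91404996, -0.47888018,  0.37413636]), 'wrist_torque': array([-0.00114101,  0.00757303,  0.02997415]), 'grip_force': 0.0, 'grip_width': 1.0025450312002728}
```

View pics/top0.png

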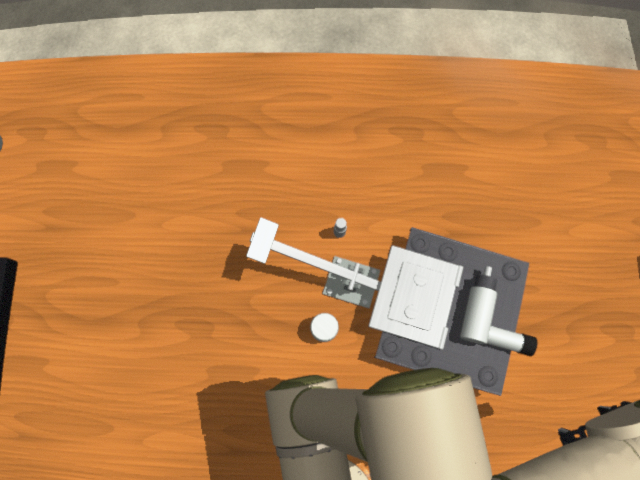

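View pics/side0.png

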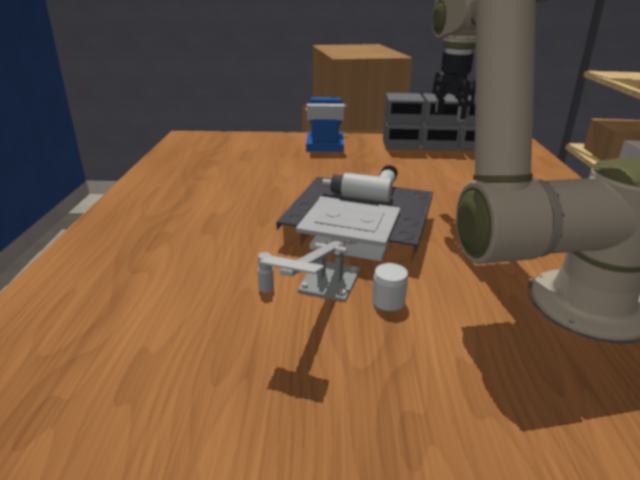

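```bash
python3 - <<'E'
from h import *
from rig import *
p=capture("top");q=capture("side")
np.set_printoptions(precision=1,suppress=True)
g=p["pixels"][190:330,220:400]
cv2.imwrite("pics/crop_top.png",cv2.resize(g,None,fx=4.2,fy=4.2,interpolation=cv2.INTER_CUBIC))
g=q["pixels"][230:310,240:420]
cv2.imwrite("pics/crop_side.png",cv2.resize(g,None,fx=4.4,fy=4.4,interpolation=cv2.INTER_CUBIC))
pl=onz(p,(263,240.5),170); sd=onz(p,(352,276),86)
print("plate",pl,"saddle",sd,np.linalg.norm((sd-pl)[:2]))
for c in((262,218),(278,224),(264,262),(248,257)): print(onz(p,c,170))
print("tri plate",tri(p,(263,240.5),q,(290,263)))
print("tin",onz(p,(324,327),70),"socket",onz(p,(341,222),78))
E
```

```text
plate [578.6 147.2 170. ] saddle [519.4 -51.1  86. ] 206.91630295077465
[629.5 151.9 170. ]
[616.3 116.2 170. ]
[531.2 142.8 170. ]
[541.5 177.7 170. ]
tri plate (array([582.4, 147.3, 168.6]), np.float64(6.772497394383853))
tin [402.6  11.6  70. ] socket [651.8 -25.2  78. ]
```

View pics/crop_top.png

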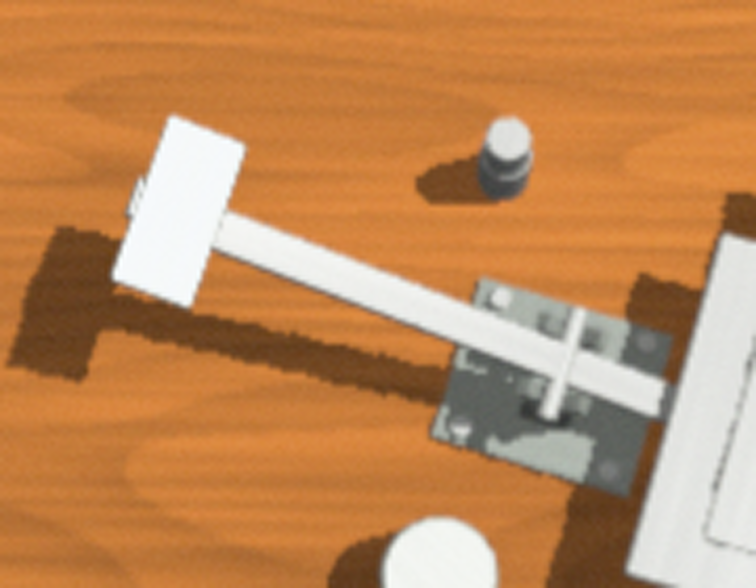

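View pics/crop_side.png

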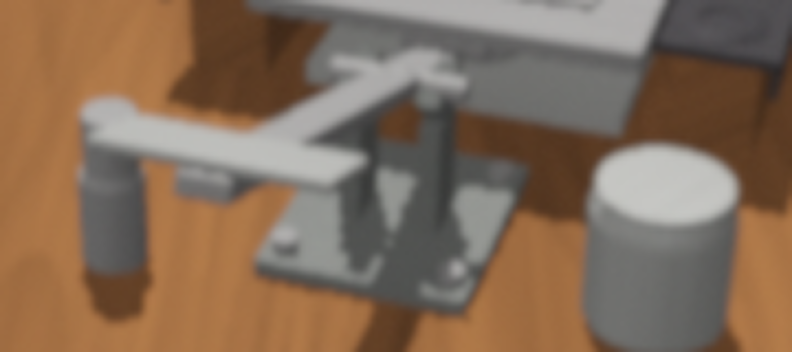

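The pictures agree on where things are. In the top view the plate is at (263,240), the pin at (354,276), the socket at (341,225) and the tin at (324,327). That puts the plate at about (579,147,170) mm and the pin at about (518,-57,80). I'll raise the arm, close the fingers and carry them over.

Emit:
{"name": "drive_tool", "arguments": {"commands": "0 0 0.25 0 0 0 0; 0 0 0.25 0 0 0 0; 0.15 0.26 0 0 0 0.045 0; 0.15 0.26 0 0 0 0.045 0; 0.15 0.26 0 0 0 0.045 0; 0.15 0.26 0 0 0 0.045 0; 0.15 0.26 0 0 0 0.045 0; 0.15 0.26 0 0 0 0.045 0; 0.15 0.26 0 0 0 0.045 0; 0.15 0.26 0 0 0 0.045 0; 0.15 0.26 0 0 0 0.045 0; 0.15 0.26 0 0 0 0.045 0; 0.15 0.26 0 0 0 0.045 0; 0.15 0.26 0 0 0 0.045 0; 0.15 0.26 0 0 0 0.045 0; 0.15 0.26 0 0 0 0.045 0; 0.15 0.26 0 0 0 0.045 0; 0.15 0.26 0 0 0 0.045 0; 0.15 0.26 0 0 0 0.045 0; 0.15 0.26 0 0 0 0.045 0", "force": 40}}

```text
time_s: 2.77
eef_pos: [486.4, -9.0, 259.4]
ee_rot: [0.0, 0.862, 0.506, 0.0]
force: [0.4, 0.1, 0.6]
grip_width: -0.002
grip_force: 0.0
```

Emit:
{"name": "drive_tool", "arguments": {"commands": "0.155 0.26 0 0 0 0.045 0; 0.155 0.26 0 0 0 0.045 0; 0.155 0.26 0 0 0 0.045 0; 0.155 0.26 0 0 0 0.045 0; 0.155 0.26 0 0 0 0.045 0; 0.15 0.26 0 0 0 0.045 0; 0 0 0 0 0 0 0; 0 0 0 0 0 0 0"}}

```text
time_s: 3.43
eef_pos: [578.5, 146.4, 258.6]
ee_rot: [-0.0, 0.804, 0.595, -0.0]
force: [-0.5, -0.6, 0.2]
grip_width: 0.004
grip_force: 0.0
```

```bash
python3 - <<'E'
from h import *
from rig import *
np.set_printoptions(precision=1,suppress=True)
s=sense(); p=capture("wrist"); t=capture("top"); print(s["eef_pos"],s["ee_rot"],tips_ahead)
w=p["pixels"]; cv2.imwrite("pics/w1.png",w)
T=np.array(p["tool_from_camera"]); e=s["ee_rot"]; Rw=R.from_quat(e[[1,2,3,0]]).as_matrix()
A=Rw@T[:3,:3]; c=Rw@T[:3,3]+s["eef_pos"]; f=cam(p)
print(c,A.round(3).tolist(),f,p["cx"],p["cy"],p["k1"])
for k in("press_plate","lever","saddle"):print(k,[(b["position"],b["confidence"]) for b in boxes_of(p,k)[:2]])
for n,X in dict(plate=(579,147.5,170),pin=(518,-57,80)).items():
    v=A.T@(np.array(X)-c); u=v[:2]/v[2]; u=u*(1+p["k1"]*(u@u)); print(n,u*f+[p["cx"],p["cy"]])
E
```

```text
[578.5 146.4 258.6] [-0.   0.8  0.6 -0. ] 17.0
[601.6 219.6 421.9] [[0.956, -0.28, -0.088], [-0.293, -0.913, -0.285], [-0.001, 0.299, -0.954]] 411.0067286874056 310.7864243834695 242.10168136638706 -0.03981724476468048
press_plate [([313.0, 231.5], 0.76)]
lever [([313.4, 233.9], 0.77)]
saddle [([356.1, 328.8], 0.54)]
plate [310.4 237.2]
pin [312.2 413.8]
```

View pics/w1.png

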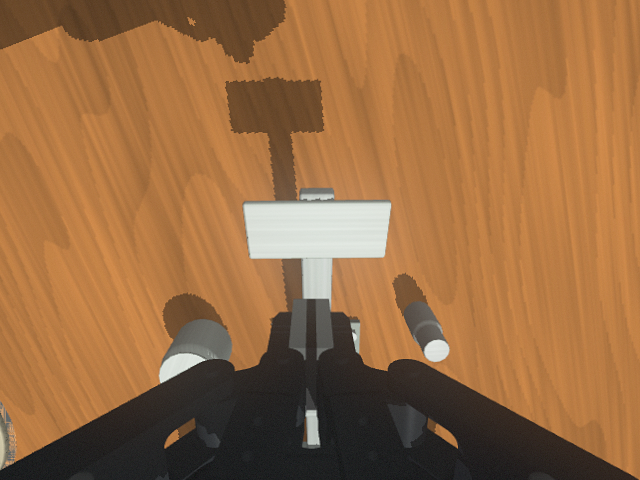

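Emit:
{"name": "drive_tool", "arguments": {"commands": "0.035 0.03 -0.14 0 0 0 0; 0 0 -0.14 0 0 0 0; 0 0 -0.14 0 0 0 0; 0 0 -0.12 0 0 0 0; 0 0 0 0 0 0 0; 0 0 -0.05 0 0 0 0; 0 0 -0.05 0 0 0 0; 0 0 -0.05 0 0 0 0; 0 0 -0.04 0 0 0 0; 0 0 0 0 0 0 0; 0 0 0 0 0 0 0"}}

```text
time_s: 4.6
eef_pos: [581.9, 148.4, 186.3]
ee_rot: [-0.0, 0.804, 0.594, -0.0]
force: [0.6, 0.0, -0.6]
grip_width: -0.002
grip_force: 0.0
```

Emit:
{"name": "drive_tool", "arguments": {"commands": "0 0 -0.04 0 0 0 0; 0 0 -0.04 0 0 0 0; 0 0 -0.04 0 0 0 0; 0 0.01 -0.04 0 0 0 0; 0 0 0 0 0 0 0; 0 0 0 0 0 0 0"}}

```text
time_s: 5.1
eef_pos: [581.8, 149.5, 170.0]
ee_rot: [-0.0, 0.804, 0.594, -0.0]
force: [-0.6, -0.7, -0.5]
grip_width: -0.0
grip_force: 0.0
```

```bash
python3 - <<'E'
from h import *
from rig import *
p=capture("side"); s=sense(); print(s["force"],s["wrist_torque"],s["eef_pos"])
g=p["pixels"][170:320,220:420]
cv2.imwrite("pics/s2.png",cv2.resize(g,None,fx=4,fy=4,interpolation=cv2.INTER_CUBIC))
E
```

```text
[ 0.1940024  -0.16621619  0.28487716] [ 0.0347396  -0.00112747 -0.00311856] [581.92715399 149.45637329 170.31048139]
```

View pics/s2.png

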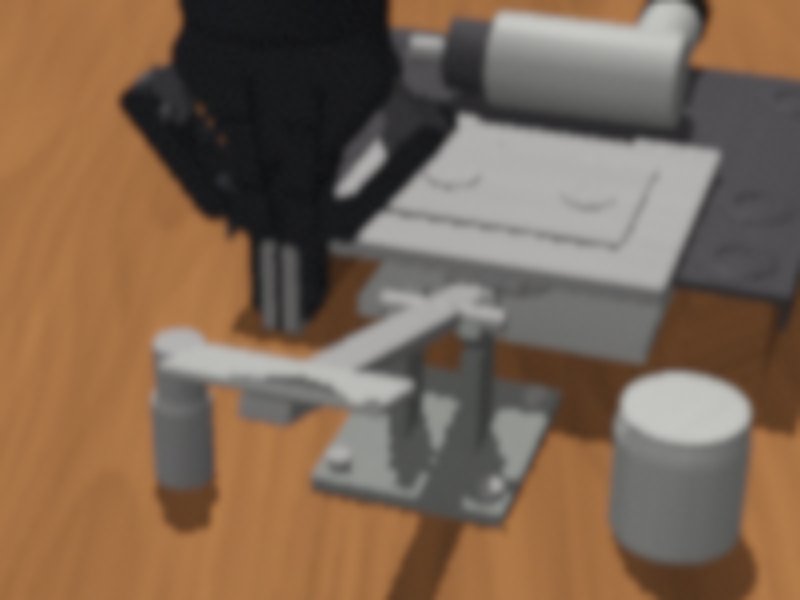

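```bash
cat >> h.py <<'E'
def proj(p,X,A=None,c=None):
    A=att(p) if A is None else A; c=np.array(p["position"]) if c is None else c
    v=A.T@(np.array(X)-c); u=v[:2]/v[2]; u=u*(1+p["k1"]*(u@u)); return u*cam(p)+[p["cx"],p["cy"]]
def wr(p,s):
    T=np.array(p["tool_from_camera"]); Rw=R.from_quat(s["ee_rot"][[1,2,3,0]]).as_matrix()
    return Rw@T[:3,:3],Rw@T[:3,3]+s["eef_pos"]
E
python3 - <<'E'
from h import *
from rig import *
s=sense(); p=capture("side"); q=capture("top"); w=capture("wrist")
cv2.imwrite("pics/w3.png",w["pixels"])
print(p["cx"],p["cy"],q["cx"],q["cy"])
tip=s["eef_pos"]-[0,0,17]
A,c=wr(w,s)
print("tip",tip,proj(p,tip),proj(w,tip,A,c))
for X in((579,147,170),(582,149.5,170),(518,-57,80)): print(X,"side",proj(p,X),"top",proj(q,X),"wrist",proj(w,X,A,c))
E
```

```text
312.43285935703005 235.08998809099103 318.3206789343761 249.26029441924072
tip [581.92715399 149.45637329 153.31048139] [292.47494371 272.58336578] [309.66834319 282.96549366]
(579, 147, 170) side [294.30161924 262.77067318] top [263.09829952 240.31678086] wrist [304.85271437 304.6769444 ]
(582, 149.5, 170) side [292.25448044 263.57067604] top [262.01512471 238.95713692] wrist [309.70339336 297.86589482]
(518, -57, 80) side [332.57014753 248.10718599] top [354.36018646 277.09905391] wrist [309.83589357 492.487014  ]
```

View pics/w3.png

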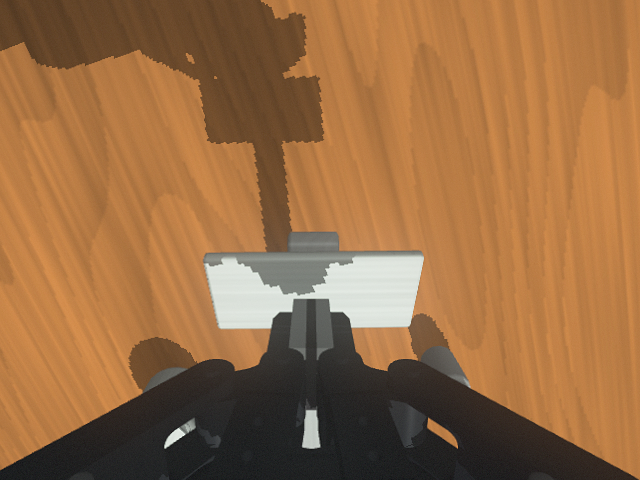

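```bash
python3 - <<'E'
from h import *
from rig import *
np.set_printoptions(precision=1,suppress=True)
s=sense(); p=capture("side"); q=capture("top"); w=capture("wrist"); print(s["eef_pos"],s["joints"])
A,c=wr(w,s)
w2=dict(w,position=c,attitude=A)
print("tip side+wrist",tri(p,(291,252),w2,(311,300)))
o=np.array([.286,.958,0])
for z in(10,0,-10,-17,-25): print(z,proj(w2,s["eef_pos"]+[0,0,z]+11*o),proj(w2,s["eef_pos"]+[0,0,z]),proj(p,s["eef_pos"]+[0,0,z]),proj(q,s["eef_pos"]+[0,0,z]))
print("plate side+wrist",tri(p,(291,264.5),w2,(314,290)),"top+wrist",tri(q,(262.9,240.3),w2,(314,290)))
g=q["pixels"][190:330,200:380]
a=cv2.resize(g,(720,560),interpolation=cv2.INTER_CUBIC); cv2.imwrite("pics/t3.png",a)
E
```

```text
[582.  149.4 170.5] [0.1 0.5 1.3 0.  1.3 0.4]
tip side+wrist (array([584.3, 159.6, 196.2]), np.float64(3.3261960285196746))
10 [309.2 284.1] [309.5 308.7] [292.2 257.8] [261.4 237.7]
0 [309.3 274.8] [309.6 298.3] [292.3 263.3] [262.  238.9]
-10 [309.4 266.5] [309.6 289. ] [292.4 268.7] [262.6 240.1]
-17 [309.4 261.2] [309.7 283. ] [292.4 272.5] [263.  240.9]
-25 [309.5 255.5] [309.7 276.6] [292.5 276.7] [263.4 241.8]
plate side+wrist (array([584.3, 152.1, 169.7]), np.float64(1.1581974191253548)) top+wrist (array([582.8, 148.4, 159.1]), np.float64(2.047967737166227))
```

View pics/t3.png

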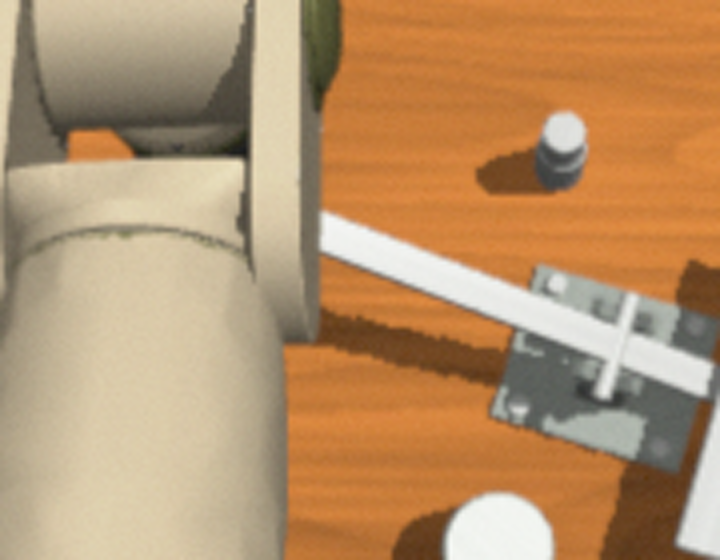

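The fingertips look about 20 mm higher than the nominal 17 mm ahead of the TCP. The side view shows them at (291,252), clear above the plate at (291,264), and there is no contact force. I'll keep going down in small steps until they touch.

Emit:
{"name": "drive_tool", "arguments": {"commands": "0.02 0.03 -0.03 0 0 0 0; 0 0 -0.03 0 0 0 0; 0 0 -0.03 0 0 0 0; 0 0 -0.03 0 0 0 0; 0 0 0 0 0 0 0; 0 0 0 0 0 0 0"}}

```text
time_s: 5.95
eef_pos: [583.8, 152.4, 158.0]
ee_rot: [-0.0, 0.804, 0.594, -0.0]
force: [0.0, -0.2, 0.2]
grip_width: 0.001
grip_force: 0.0
```

Emit:
{"name": "drive_tool", "arguments": {"commands": "0 0 -0.03 0 0 0 0; 0 0 -0.03 0 0 0 0; 0 0 -0.03 0 0 0 0; 0 0 0 0 0 0 0; 0 0 0 0 0 0 0"}}

```text
time_s: 6.37
eef_pos: [584.3, 152.6, 150.0]
ee_rot: [0.0, 0.804, 0.594, 0.001]
force: [-0.9, 0.0, 6.2]
grip_width: 0.001
grip_force: 3.0
```

```bash
python3 - <<'E'
from h import *
from rig import *
p=capture("side"); s=sense(); w=capture("wrist"); print(s["force"],s["eef_pos"])
g=cv2.resize(p["pixels"][200:320,230:390],(800,600),interpolation=cv2.INTER_CUBIC)[:,:]
g=cv2.resize(g,(400,300)); b=cv2.resize(w["pixels"],(400,300))
cv2.imwrite("pics/c4.png",np.hstack([g,b]))
E
```

```text
[-0.37981809  0.3467086   6.48435417] [584.30983562 152.50605826 150.09144858]
```

View pics/c4.png

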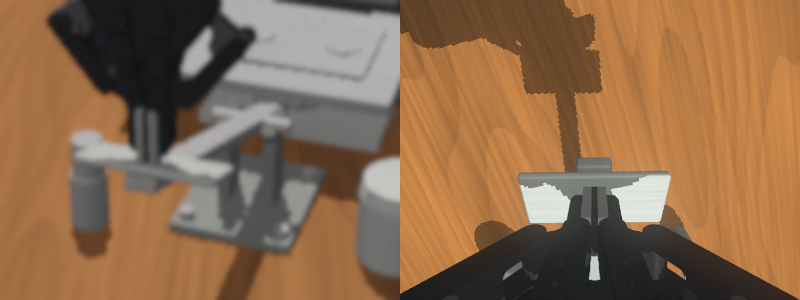

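They touched near the middle of the plate at TCP z = 150 mm with 6 N. I'll press down along the arc.

Emit:
{"name": "drive_tool", "arguments": {"commands": "0.005 0.02 -0.05 0 0 0 0; 0.005 0.02 -0.05 0 0 0 0; 0.005 0.016 -0.05 0 0 0 0; 0.005 0.016 -0.05 0 0 0 0; 0.004 0.014 -0.05 0 0 0 0; 0.004 0.014 -0.05 0 0 0 0; 0.003 0.012 -0.05 0 0 0 0; 0.003 0.012 -0.05 0 0 0 0; 0.003 0.01 -0.05 0 0 0 0; 0.003 0.01 -0.05 0 0 0 0; 0 0 0 0 0 0 0; 0 0 0 0 0 0 0"}}

```text
time_s: 7.47
eef_pos: [588.4, 166.7, 99.8]
ee_rot: [0.001, 0.804, 0.594, 0.001]
force: [-0.8, -1.6, 5.4]
grip_width: 0.004
grip_force: 2.8
```

```bash
python3 - <<'E'
from h import *
from rig import *
p=capture("side"); s=sense(); w=capture("wrist"); print(s["force"],s["eef_pos"])
g=cv2.resize(p["pixels"][200:320,230:390],(400,300),interpolation=cv2.INTER_CUBIC); b=cv2.resize(w["pixels"],(400,300))
cv2.imwrite("pics/c5.png",np.hstack([g,b]))
E
```

```text
[-0.28258962 -1.25546344  4.45828071] [588.37860675 166.67926475  99.98701359]
```

View pics/c5.png

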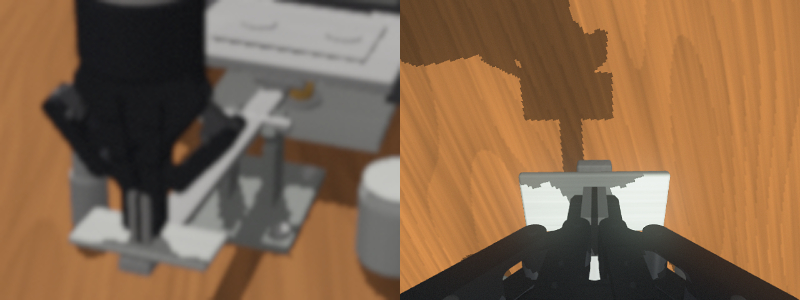

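The lever tracks well: the pin is still seated, the flap is opening and the tips are still mid-plate. I'll carry on to a plate height of about 52–55 mm.

Emit:
{"name": "drive_tool", "arguments": {"commands": "0.002 0.008 -0.05 0 0 0 0; 0.002 0.006 -0.05 0 0 0 0; 0.001 0.005 -0.05 0 0 0 0; 0.001 0.005 -0.05 0 0 0 0; 0 0.003 -0.05 0 0 0 0; 0 0.003 -0.05 0 0 0 0; 0 0.001 -0.05 0 0 0 0; 0 0 -0.05 0 0 0 0; 0 0 -0.05 0 0 0 0; 0 -0.001 -0.05 0 0 0 0; 0 -0.002 -0.05 0 0 0 0; 0 -0.003 -0.05 0 0 0 0; 0 -0.003 -0.04 0 0 0 0; 0 0 0 0 0 0 0; 0 0 0 0 0 0 0; 0 0 0 0 0 0 0"}}

```text
time_s: 8.9
eef_pos: [589.0, 169.3, 35.9]
ee_rot: [0.0, 0.804, 0.594, 0.001]
force: [0.9, 2.7, 4.3]
grip_width: 0.0
grip_force: 2.4
```

```bash
python3 - <<'E'
from h import *
from rig import *
np.set_printoptions(precision=1,suppress=True)
p=capture("side"); s=sense(); t=capture("top"); w=capture("wrist"); print(s["force"],s["eef_pos"],s["time_s"])
A,c=wr(w,s); w2=dict(w,position=c,attitude=A)
cv2.imwrite("pics/side6.png",p["pixels"]);cv2.imwrite("pics/w6.png",w["pixels"])
for k in("press_plate","flap_edge","flap","saddle","deep_socket","grease_tin","impact_wrench"):
  print(k,[[(np.round(b["position"]).tolist(),round(b["confidence"],2)) for b in boxes_of(i,k)[:2]] for i in(p,t,w)])
# bright plate bounds in the wrist picture and bright plate/flap profile in side
o=np.array([-.286,-.958,0]); pin=np.array([518,-57,80.]); v=np.array([.958,-.286,0])
from math import asin
for H in(0,30,40,50):
    h=np.array([518,-57,72])+o*(312-212+0+ (0)) # approx front edge side
    L=170; hin=pin+o*(85-6+L); hin[2]=72; a=asin(H/L)
    e=hin-o*L*np.cos(a)+[0,0,H+6]
    print("flap top edge ends",H,[proj(p,e+v*k*100) for k in(-1,1)])
g=cv2.cvtColor(p["pixels"],cv2.COLOR_BGR2GRAY)
for x in(390,370,385): print(x,g[190:262:2,x])
E
```

```text
[1.3 2.9 4.6] [589.  169.3  35.8] 8.95
press_plate [[([310.0, 318.0], 0.56)], [([338.0, 271.0], 0.65), ([486.0, 327.0], 0.22)], [([311.0, 299.0], 0.79)]]
flap_edge [[([366.0, 214.0], 0.67)], [([419.0, 297.0], 0.96), ([338.0, 229.0], 0.45)], []]
flap [[([367.0, 213.0], 0.89)], [([416.0, 295.0], 0.97)], []]
saddle [[([376.0, 236.0], 0.65)], [([436.0, 303.0], 0.77)], []]
deep_socket [[([260.0, 263.0], 0.61)], [([341.0, 227.0], 0.58)], []]
grease_tin [[([389.0, 288.0], 0.95)], [([325.0, 326.0], 0.94)], []]
impact_wrench [[([384.0, 187.0], 0.93), ([363.0, 216.0], 0.42)], [([486.0, 327.0], 0.91)], []]
flap top edge ends 0 [array([388.9, 239.1]), array([299.8, 224.6])]
flap top edge ends 30 [array([390.3, 225.9]), array([300.1, 211.9])]
flap top edge ends 40 [array([390.9, 221.2]), array([300.4, 207.4])]
flap top edge ends 50 [array([391.5, 216.3]), array([300.8, 202.8])]
390 [ 74  71  68  67  62  49  43  49 123 173 175 175 174 169 144  94  64  56
  46  42  41  42  43  42  42  43  55  63  64  65  68  69  69  67  68  68]
370 [116 113 105  94  80  53  48 113 166 167 154 169 144 163 156 114 101  73
  59  62  77 107 112 113 112 113 112 112 113 113 112 111 111 109 100  69]
385 [123 117 111 104  95  80  53  70 151 171 173 175 174 172 172 162 118 100
  81  67  67  73  88  74  56  63 104 107  96  85  76  68  65  66  67  67]
```

```bash
python3 - <<'E'
from h import *
a=cv2.imread("pics/side0.png",0);b=cv2.imread("pics/side6.png",0)
for x in(370,377,385):
    print(x,"shut",list(zip(range(226,256),a[226:256,x].tolist())));print("now",list(zip(range(212,232),b[212:232,x].tolist())))
E
```

```text
370 shut [(226, 177), (227, 176), (228, 174), (229, 166), (230, 152), (231, 153), (232, 166), (233, 174), (234, 176), (235, 176), (236, 177), (237, 176), (238, 171), (239, 156), (240, 129), (241, 106), (242, 98), (243, 99), (244, 105), (245, 111), (246, 114), (247, 113), (248, 114), (249, 113), (250, 113), (251, 112), (252, 111), (253, 111), (254, 111), (255, 111)]
now [(212, 169), (213, 159), (214, 144), (215, 146), (216, 163), (217, 167), (218, 156), (219, 135), (220, 114), (221, 105), (222, 101), (223, 89), (224, 73), (225, 61), (226, 59), (227, 60), (228, 62), (229, 65), (230, 77), (231, 93)]
377 shut [(226, 152), (227, 149), (228, 155), (229, 163), (230, 169), (231, 173), (232, 176), (233, 176), (234, 175), (235, 175), (236, 176), (237, 177), (238, 175), (239, 171), (240, 157), (241, 132), (242, 108), (243, 98), (244, 99), (245, 105), (246, 110), (247, 114), (248, 114), (249, 114), (250, 113), (251, 113), (252, 113), (253, 112), (254, 112), (255, 112)]
now [(212, 167), (213, 156), (214, 139), (215, 134), (216, 150), (217, 165), (218, 167), (219, 157), (220, 137), (221, 115), (222, 105), (223, 101), (224, 90), (225, 75), (226, 66), (227, 64), (228, 64), (229, 65), (230, 67), (231, 78)]
385 shut [(226, 178), (227, 177), (228, 178), (229, 177), (230, 175), (231, 174), (232, 174), (233, 175), (234, 175), (235, 175), (236, 174), (237, 173), (238, 172), (239, 167), (240, 158), (241, 142), (242, 118), (243, 95), (244, 85), (245, 85), (246, 87), (247, 88), (248, 86), (249, 81), (250, 77), (251, 71), (252, 67), (253, 65), (254, 65), (255, 66)]
now [(212, 175), (213, 174), (214, 174), (215, 173), (216, 172), (217, 171), (218, 172), (219, 169), (220, 161), (221, 143), (222, 117), (223, 104), (224, 99), (225, 93), (226, 80), (227, 71), (228, 66), (229, 67), (230, 66), (231, 67)]
```

The flap's front edge moved up about 20.6 px in the side view, so it is about 45 mm open, and the tips press with about 4.5 N. The tin and the wrench are within a few pixels of their earlier positions, and the socket is unmoved in the top view. I'll hold briefly, then hand in.

Emit:
{"name": "drive_tool", "arguments": {"commands": "0 0 0 0 0 0 0; 0 0 0 0 0 0 0; 0 0 0 0 0 0 0; 0 0 0 0 0 0 0"}}

```text
time_s: 10.43
eef_pos: [588.9, 169.2, 35.6]
ee_rot: [0.0, 0.804, 0.594, 0.001]
force: [3.0, 2.6, 5.1]
grip_width: -0.001
grip_force: 2.8
```

```bash
python3 -c "
from rig import *
s=sense();print(s['force'],s['eef_pos'],s['dq']);print(finish_job())"
```

```text
[3.02361747 2.60436253 5.12455477] [588.89645523 169.20244059  35.62785514] [ 9.16569221e-05 -1.51620007e-03  4.57068266e-04  1.13700919e-03
  1.35027475e-03 -2.52112214e-04]
the job is handed in; nothing more can be done
None
```

I handed the job in with the fingertips pressing the lever plate at about 5 N and the flap's front edge about 45 mm up (measured from the side camera); the hand-in gave no verdict, so I can't confirm the result.

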